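# Stand the top cover panel up against the A-frame

## Task

Two stacks of grey cover panels lie in trays on either side of the white A-frame stand. Without lifting it off bodily, slide the top plain panel (no vent slots) off its stack towards the stand until its front edge drops onto the bench at the foot of the stand, then tip it up on that edge so that it is left standing on end, leaning squarely back against the middle part of the stand. Leave the other panels of both stacks, the two bottles and the vial rack where they are.

Things in the scene. Friction and masses are not known exactly. Their poses are not given: they have to be found in the camera images.
- stand: White sheet-metal A-frame fixed to the bench, 170 mm long (its x), 50 mm wide at the foot (its y, faces at y = +25 and -25 mm on the bench), 95 mm high; both long faces lean back 10 degrees from vertical, so it is 17 mm wide at the top. Origin on the bench under its centre, z up. A stack lies on each side, on its +y and -y sides.
- plain_top_center (a point): Centre of the top plain panel, the one to stand up: rigid painted metal, flat grey, no slots, 110 (its x) x 120 (its y) x 12 mm thick (its z, up at the start), 0.17-0.35 kg. Its underside starts 28 mm above the bench, on two like panels; up to 6 mm off the tray's centre, turned up to 0.12 rad. Gap from stack to foot of stand: 70-90 mm. Once over half off, it tips over the stack's edge onto the bench.
- panel_end_a (a point): Middle of the top plain panel's end face at its +y end (60 mm from its centre, half-way through the thickness). Either end may be the one nearer the stand.
- panel_end_b (a point): The same at its -y end.
- plain_tray: Fixed low grey tray under the plain stack; outside 122 mm (its x) by 132 mm (its y), floor 4 mm thick, rim 22 mm high above the bench, 4 mm thick. Origin on the bench under its centre; z up; y points along the line through the stand to within 3 degrees. Which side of the stand it is on changes.
- vented_tray: Fixed low grey tray under the vented stack; outside 122 mm (its x) by 132 mm (its y), floor 4 mm thick, rim 22 mm high above the bench, 4 mm thick. Origin on the bench under its centre; z up; y points along the line through the stand to within 3 degrees. Which side of the stand it is on changes.
- plain_middle: Middle panel of the plain stack, 110 x 120 x 12 mm; origin at the centre of its underside, at height 16 mm at the start. Leave in place.
- plain_bottom: Bottom panel of the plain stack, 110 x 120 x 12 mm; origin at the centre of its underside, at height 4 mm at the start. Leave in place.
- vented_top: Top panel of the vented stack, 110 x 120 x 12 mm; origin at the centre of its underside, at height 28 mm at the start. Leave in place. Seven dark vent slots on its top face.
- vented_middle: Middle panel of the vented stack, 110 x 120 x 12 mm; origin at the centre of its underside, at height 16 mm at the start. Leave in place.
- vented_bottom: Bottom panel of the vented stack, 110 x 120 x 12 mm; origin at the centre of its underside, at height 4 mm at the start. Leave in place.
- bottle_large: Clear glass bottle with a blue cap, 66 mm diameter, 152 mm high, upright beside one stack on the side away from the robot; origin at the centre of its underside. Leave in place.
- bottle_small: Smaller bottle of the same kind, 52 mm diameter, 117 mm high, beside the other stack on the side away from the robot; origin at the centre of its underside. Leave in place.
- vial_rack: Low white block with amber vials, 50 x 110 mm, 42 mm high over the caps, on the robot's side of the stand; origin at the centre of its underside. Leave in place.
There are look-alikes about, which are no part of the job. Leave any pink look-alike of the part that bears plain_top_center alone.

How it is judged:
By the outcome, as a careful person would: the job done as asked, in the order asked, and still so for the second after the job is handed in, with the robot touching nothing.
It also fails if it takes over 43 s, if anything falls off the work surface, if the arm or the gripper's body presses on something with over 40 N, if the wrist force passes 120 N, or if a joint passes its speed limit or range.

## Robot

A 7-joint arm with a two-finger parallel gripper is mounted at the origin on the work surface. World frame = base frame: x ahead of the robot, y to its left, z up, the work surface at z = 0. Lengths are in m, angles in rad, forces in N, time in s.
With the tool pointing down it reaches from about 0.4 to 0.85 m from the base axis. Payload 4.5 kg.
Tool frame: the origin (TCP) lies midway between the tips of the shut fingers; the grasp point (between the pads) lies 19 mm behind it; z points along the fingers, y is the direction in which the jaws open and shut (so a half turn about z gives the same grasp; the last joint's range is limited). The gripper opens to 88 mm and grips with 3 to 60 N. Pads are 18 mm wide; open, the fingers measure 123 mm over their backs; the gripper's body (75 mm by 187 mm) begins 45 mm behind the grasp point.
Start: joints at [1.203, 0.689, -0.195, 1.565, 0.157, 0.902, -0.215], TCP at [0.244, -0.575, 0.239] pointing down, gripper open.
Joint ranges: [-3.01, 3.01], [-0.46, 2.08], [-1.47, 1.51], [0.13, 2.56], [-1, 4.14], [0.04, 2.09], [-2.66, 2.66]. Speed limits (rad/s): [2.57, 2.57, 3.14, 3.14, 3.14, 3.14, 3.14].

## Interface

Orientations are given as a unit quaternion [x, y, z, w].
In Python, from plant import r, viewer gives the robot as it stands.
- The arm moves only by the tool play_rows, never from a script. Its argument "commands" is a list of rows, each an object with "delta_rot": the turn, a rotation vector about the tool's x, y, z normalised to -1 to 1, where 1 is pi rad, a list of three; "travel": the shift along the tool's x, y, z normalised to -1 to 1, where 1 is 15 cm, a list of three; "gripper": the opening, from -1 (shut) to 1 (fully open). In form: [{"delta_rot": [wx, wy, wz], "travel": [x, y, z], "gripper": gripper}, ...]. A call has 1 to 12 rows; each row is the pose to reach, as a shift and turn from the pose commanded when the call began, along the tool's axes at that moment, turning the shorter way round; what a row does not reach only later rows make up. A row lasts 1/8 s, in which the tool goes at most 62.5 mm and 10.7 degrees, less where a joint would pass 70% of its speed; a pose out of reach is approached as far as the arm can. A call with a number of a shift or a turn outside -1 to 1 is refused whole. A call with a gripper value outside its range is refused whole. The fingers move at their own pace and stop on an object; "force" is the grip in N (left out, the last holds). Time passes only in rows, so rows that repeat a pose let the fingers close. It gives the time, the measured TCP pose, the force and the opening at its end, in the units of the state.
- r.get_state(): the state, without advancing time (a new reading comes with each control period).
- viewer.snapshot(name): name is "scene" or "top" or "wrist"; returns a dict with "color" (384x512x3 uint8, red, green, blue), "z_map" (384x512 float32, m along the optical axis (not along the pixel's ray), 0 where there is no reading), "fx", "fy", "cx", "cy" (pixels), "origin" and "attitude" of the camera in the world. Camera axes: x right, y up, looking along -z (the intrinsics and any distortion apply to the point x, -y, -z); pixel columns grow to the right and rows downward; lengths in m; the calibration is good to about 2 mm. A picture is of the moment at which its call begins.
- r.finish_job(): hands the job in, once; it reports no verdict.
Trained networks look in the newest picture that a camera, given by its name, has taken for a name from the list of things; names that differ only in an ending like _2 or _b are one class to them, and where a whole thing is asked for, a point or a joint stands for the part that bears it (a point fixed in the world has none). Each returns a list of dicts, best first, with "conf" (0 to 1); they miss things now and then, are a little off and sometimes report something else, mostly with a low value. They report only what shows in the picture. A call takes as long as a camera call. They do not tell look-alikes from the thing itself.
- viewer.outline_of(camera, label): "pixels" (384x512 bool, what is visible of it) and "at" ([column, row] in pixels, amid what is visible of it).
- viewer.pinpoint(camera, label): "at" ([column, row] in pixels: a listed point, or the origin of a listed thing).
The state is a dict: "clock": time; "q": joint angles; "qd": joint speeds; "joint_torque": joint torques, N m; "tool_pos": TCP position; "eef_rot": TCP orientation; "contact_force": force on the tool from outside, world axes, zero at the start; "moment": the same for the moment, N m; "opening": opening from 0.0 (shut) to 1.0 (fully open).
Only numpy, scipy, OpenCV 4.12 (cv2) and the standard library are available. Lean on these libraries where they do the work, as an engineer would, in place of code of your own. Each camera call takes 0.05 s, during which the arm holds its last target. There are 200 camera calls.

## Working session

There is one attempt and no reset: what is moved stays moved. The work goes in short steps, Python scripts to look and compute and a tool call to move; the robot and the scene stay as the last step left them, time stands still between calls to the robot, and variables do not carry over. Pictures are saved under pics/ and viewed, about 8 in all and at most 12, crops included, and the job is handed in when it is done.

Besides the shell and the picture viewer there is one more tool, called after ">>>" in YAML: its name, and indented under it one key for each argument. play_rows: Moves the arm, as the interface text tells. Its arguments: {"type":"object","properties":{"commands":{"type":"array","items":{"type":"object","properties":{"delta_rot":{"type":"array","items":{"type":"number","minimum":-1,"maximum":1}},"travel":{"type":"array","items":{"type":"number","minimum":-1,"maximum":1}},"gripper":{"type":"number"}}}},"force":{"type":"number"}},"required":["commands"]}

```bash
ls; mkdir -p pics
cat > h.py <<'E'
import numpy as np, cv2
from scipy.spatial.transform import Rotation as R
from plant import r, viewer
def cam(s):
    a=np.array(s["attitude"],float)
    return (a if a.shape==(3,3) else R.from_quat(a).as_matrix()), np.array(s["origin"],float)
def cloud(s):
    A,o=cam(s); z=s["z_map"]; v,u=np.mgrid[0:z.shape[0],0:z.shape[1]]
    P=np.stack([(u-s["cx"])/s["fx"]*z,-(v-s["cy"])/s["fy"]*z,-z],-1)
    P=P@A.T+o; P[z<=0]=np.nan; return P
def ray(s,px,h):
    A,o=cam(s); d=A@np.array([(px[0]-s["cx"])/s["fx"],-(px[1]-s["cy"])/s["fy"],-1]); return o+d*(h-o[2])/d[2]
def save(s,n,box=None,size=None):
    c=cv2.cvtColor(s["color"],cv2.COLOR_RGB2BGR)
    if box: c=c[box[1]:box[3],box[0]:box[2]]
    if size: c=cv2.resize(c,size)
    cv2.imwrite("pics/"+n,c)
def totool(p,q=None,st=None):
    st=st or r.get_state(); return R.from_quat(st["eef_rot"]).inv().apply(np.array(p)-st["tool_pos"])/0.15
E
python3 - <<'E'
from h import *
st=r.get_state(); print({k:np.round(v,3) for k,v in st.items()})
for n in("scene","top"):
    s=viewer.snapshot(n); save(s,n+".png"); print(n,[k for k in s],s["origin"],s["fx"])
    np.savez("pics/"+n,**{k:np.array(v) for k,v in s.items()})
    for l in("plain_top_center","panel_end_a","panel_end_b","stand","plain_tray","vented_tray","vented_top","vial_rack","bottle_large","bottle_small"):
        print(l,[(np.round(d["at"],1),round(d["conf"],2), np.round(ray(s,d["at"],0.04 if "p" in l[:1] and "tray" not in l else 0.0),3)) for d in viewer.pinpoint(n,l)[:3]])
E
```

```text
pics
{'clock': np.float64(0.0), 'q': array([ 1.203,  0.69 , -0.195,  1.566,  0.157,  0.903, -0.215]), 'qd': array([ 0.   ,  0.002,  0.   , -0.001,  0.001,  0.001,  0.   ]), 'joint_torque': array([-1.0000e-03, -5.2756e+01, -1.2670e+00, -1.5343e+01, -5.3000e-02,
        7.0000e-03,  0.0000e+00]), 'tool_pos': array([ 0.244, -0.575,  0.238]), 'eef_rot': array([ 0.98 ,  0.2  , -0.   , -0.001]), 'contact_force': array([-0.298, -1.297,  0.403]), 'moment': array([-0.066,  0.005, -0.008]), 'opening': np.float64(0.998)}
scene ['color', 'z_map', 'fx', 'fy', 'cx', 'cy', 'origin', 'attitude'] [ 0.97392789 -0.76876813  0.71227147] 454.0482564781022
plain_top_center [(array([256.7, 191.3]), 0.92, array([0.56 , 0.121, 0.04 ])), (array([221.5, 165.3]), 0.79, array([0.414, 0.194, 0.04 ]))]
panel_end_a [(array([314.6, 160.3]), 0.95, array([0.642, 0.34 , 0.04 ])), (array([204.3, 172.5]), 0.91, array([0.39 , 0.139, 0.04 ])), (array([239.9, 164.6]), 0.9, array([0.459, 0.221, 0.04 ]))]
panel_end_b [(array([314.6, 160.3]), 0.95, array([0.642, 0.34 , 0.04 ])), (array([204.3, 172.5]), 0.91, array([0.39 , 0.13
[... 1077 characters left out ...]
, 0.84, array([0.361, 0.177, 0.04 ]))]
panel_end_b [(array([193.2, 191.3]), 0.97, array([0.547, 0.184, 0.04 ])), (array([145.4, 255. ]), 0.86, array([0.409, 0.288, 0.04 ])), (array([196.2, 276.5]), 0.84, array([0.361, 0.177, 0.04 ]))]
stand [(array([297.6, 187.2]), 0.98, array([ 0.558, -0.05 ,  0.   ]))]
plain_tray []
vented_tray [(array([329.2, 250.4]), 0.57, array([ 0.413, -0.12 ,  0.   ]))]
vented_top [(array([369.1, 181.2]), 0.82, array([ 0.57 , -0.215,  0.   ]))]
vial_rack [(array([326.4, 250.3]), 0.94, array([ 0.413, -0.113,  0.   ]))]
bottle_large [(array([350.1, 135.6]), 0.77, array([ 0.676, -0.174,  0.   ]))]
bottle_small [(array([225.3, 138.8]), 0.97, array([0.672, 0.115, 0.   ]))]
```

View pics/scene.png

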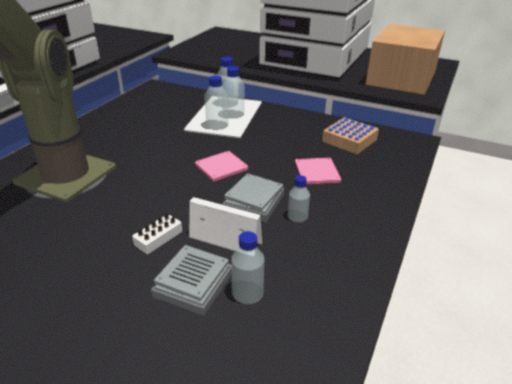

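View pics/top.png

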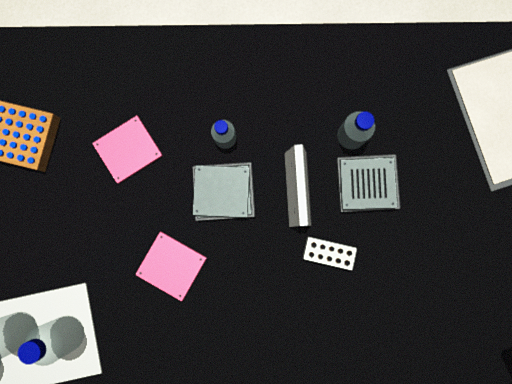

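Candidates in the top view are the grey plain panel at (222,191), the pink look-alikes at (127,149) and (171,266), and the vented stack at (369,183). I choose the grey unslotted one at (222,191), which is on the stand's +y side. Next I'll measure it and check it in a close crop.

Run:
```python
from h import *
s={k:v for k,v in np.load("pics/top.npz").items()}
P=cloud(s); save(s,"crop.png",(170,120,420,240),(800,384))
def rect(m,n):
    p=P[m][:,:2]; rc=cv2.minAreaRect((p*1000).astype(np.float32)); print(n,m.sum(),np.round(rc,1) if 0 else rc, 'zmed',np.nanmedian(P[m][:,2]))
    print(np.round(cv2.boxPoints(rc),1).tolist())
X,Y,Z=P[...,0],P[...,1],P[...,2]
reg=(X>.45)&(X<.65)&(Y>.05)&(Y<.22)
rect(reg&(Z>.0345)&(Z<.05),"plain top")
rect(reg&(Z>.015)&(Z<.05),"plain stack")
st=(X>.45)&(X<.68)&(Y>-.1)&(Y<0.02)
rect(st&(Z>.085)&(Z<.11),"stand top"); rect(st&(Z>.008)&(Z<.11),"stand all")
rect((X>.45)&(X<.65)&(Y>-.3)&(Y<-.1)&(Z>.015)&(Z<.05),"vent stack")
rect((X>.35)&(X<.5)&(Y>-.2)&(Y<-.0)&(Z>.015)&(Z<.05),"rack")
m=reg&(Z>.0345)&(Z<.05); print(np.percentile(Z[m],[5,50,95]), np.nanmedian(Z[(X>.45)&(X<.65)&(Y>.2)&(Y<.25)]))
for y in np.arange(-.09,.02,.008):
    q=st&(abs(Y-y)<.004)&(abs(X-.555)<.05); print(round(y,3),q.sum(),np.round(np.nanmedian(Z[q]),3) if q.any() else '')
```

```text
plain top 2684 ((570.8333740234375, 121.84178161621094), (119.94207000732422, 157.51290893554688), 86.89014434814453) zmed 0.041128970852912006
[[488.8999938964844, 66.19999694824219], [646.2000122070312, 57.70000076293945], [652.7000122070312, 177.5], [495.3999938964844, 186.0]]
plain stack 3156 ((568.162841796875, 120.74173736572266), (162.76144409179688, 132.93592834472656), 2.7858824729919434) zmed 0.040757068631465
[[483.6000061035156, 183.1999969482422], [490.1000061035156, 50.400001525878906], [652.7000122070312, 58.29999923706055], [646.2000122070312, 191.10000610351562]]
stand top 786 ((553.714599609375, -48.549110412597656), (169.57943725585938, 21.498579025268555), 2.596512794494629) zmed 0.0957972675363819
[[468.5, -41.70000076293945], [469.5, -63.099998474121094], [638.9000244140625, -55.400001525878906], [637.9000244140625, -34.0]]
stand all 1641 ((553.55517578125, -48.6673469543457), (169.90570068359375, 48.460182189941406), 2.5701279640197754) zmed 0.08230423671107423
[[467.6000061035156, -28.299999237060547], [469.79998779296875, -76.69999694824219], [639.5, -69.0999
[... 219 characters left out ...]
42.8000030517578], [505.29998779296875, -276.29998779296875], [654.7999877929688, -269.79998779296875], [649.0999755859375, -136.39999389648438]]
rack 1220 ((427.8497009277344, -90.57361602783203), (183.88760375976562, 89.31889343261719), 50.71504211425781) zmed 0.03206662394854798
[[335.1000061035156, -133.5], [404.20001220703125, -190.0], [520.5999755859375, -47.70000076293945], [451.5, 8.899999618530273]]
[0.03804088 0.04112897 0.0442951 ] 0.0009974782741380972
-0.09 149 0.002
-0.082 154 0.002
-0.074 103 0.002
-0.066 73 0.047
-0.058 123 0.095
-0.05 177 0.096
-0.042 212 0.094
-0.034 235 0.057
-0.026 181 0.014
-0.018 167 0.001
-0.01 139 0.001
-0.002 163 0.001
0.006 142 0.001
0.014 165 0.001
```

View pics/crop.png

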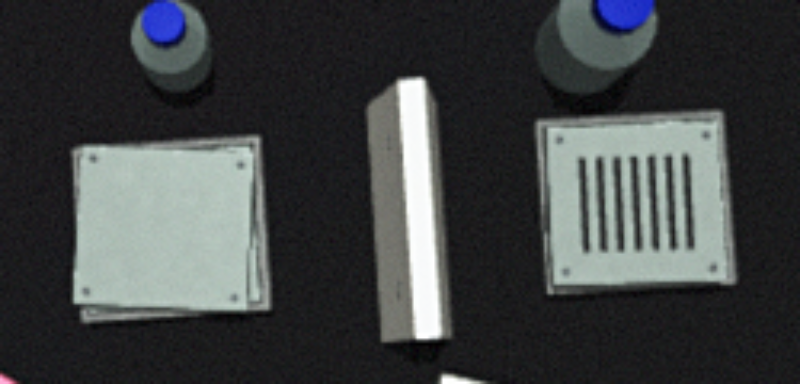

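Crop: the grey slotless panel fills crop (77-250, 150-305). It sits alone on the plain stack and is turned slightly from the tray, so the choice is confirmed. I'll open the jaws to a fork along the stand's x axis and push the panel's rear (+y) end face.

>>> play_rows:
  commands:
    - {"delta_rot":[0,0,-0.387],"travel":[0.9,-1,-0.13],"gripper":0.2}
    - {"delta_rot":[0,0,-0.387],"travel":[0.9,-1,-0.13],"gripper":0.2}
    - {"delta_rot":[0,0,-0.387],"travel":[0.9,-1,-0.13],"gripper":0.2}
    - {"delta_rot":[0,0,-0.387],"travel":[0.9,-1,-0.13],"gripper":0.2}
    - {"delta_rot":[0,0,-0.387],"travel":[0.9,-1,-0.13],"gripper":0.2}
    - {"delta_rot":[0,0,-0.387],"travel":[0.9,-1,-0.13],"gripper":0.2}
    - {"delta_rot":[0,0,-0.387],"travel":[0.9,-1,-0.13],"gripper":0.2}
    - {"delta_rot":[0,0,-0.387],"travel":[0.9,-1,-0.13],"gripper":0.2}

```text
clock: 2.1
tool_pos: [0.31, -0.3845, 0.2583]
eef_rot: [0.691, 0.723, 0.0, 0.0]
contact_force: [0.4, 0.8, 0.0]
opening: 0.601
```

Run:
```python
from h import *
s={k:v for k,v in np.load("pics/top.npz").items()}
f=lambda c:(170+c[0]/3.2,120+c[1]/3.2)
for n,cs,h in(("panel",[(77,150),(252,157),(247,307),(74,302)],.04),("tray",[(73,150),(262,137),(270,308),(85,322)],.022)):
    Q=np.array([ray(s,f(c),h)[:2] for c in cs]); print(n,Q.round(3).tolist(),Q.mean(0).round(4))
st=r.get_state(); print(st["clock"],st["tool_pos"],R.from_quat(st["eef_rot"]).as_matrix().round(3),st["opening"])
```

```text
panel [[0.602, 0.182], [0.595, 0.06], [0.492, 0.065], [0.496, 0.184]] [0.5463 0.1226]
tray [[0.604, 0.187], [0.612, 0.054], [0.491, 0.049], [0.483, 0.179]] [0.5477 0.1171]
2.1 [ 0.30998634 -0.38451671  0.2582661 ] [[-0.045  0.999  0.   ]
 [ 0.999  0.045  0.   ]
 [-0.     0.    -1.   ]] 0.6007836467844035
```

>>> play_rows:
  commands:
    - {"delta_rot":[0,0,0],"travel":[0.4,0.17,0],"gripper":0.2}
    - {"delta_rot":[0,0,0],"travel":[0.8,0.34,0],"gripper":0.2}
    - {"delta_rot":[0,0,0],"travel":[0.98,0.42,0],"gripper":0.2}
    - {"delta_rot":[0,0,0],"travel":[0.98,0.42,0],"gripper":0.2}

```text
clock: 2.6
tool_pos: [0.3674, -0.2321, 0.2587]
eef_rot: [0.689, 0.725, 0.0, 0.0]
contact_force: [-0.6, -0.3, 0.3]
opening: 0.601
```

>>> play_rows:
  commands:
    - {"delta_rot":[0,0,0],"travel":[0.4,0.17,0],"gripper":0.2}
    - {"delta_rot":[0,0,0],"travel":[0.8,0.34,0],"gripper":0.2}
    - {"delta_rot":[0,0,0],"travel":[0.98,0.42,0],"gripper":0.2}
    - {"delta_rot":[0,0,0],"travel":[0.98,0.42,0],"gripper":0.2}

```text
clock: 3.1
tool_pos: [0.4234, -0.0833, 0.2585]
eef_rot: [0.689, 0.724, 0.001, 0.0]
contact_force: [-0.6, -0.1, -0.9]
opening: 0.6
```

>>> play_rows:
  commands:
    - {"delta_rot":[0,0,0],"travel":[0.4,0.17,0],"gripper":0.2}
    - {"delta_rot":[0,0,0],"travel":[0.8,0.34,0],"gripper":0.2}
    - {"delta_rot":[0,0,0],"travel":[0.98,0.42,0],"gripper":0.2}
    - {"delta_rot":[0,0,0],"travel":[0.98,0.42,0],"gripper":0.2}

```text
clock: 3.6
tool_pos: [0.4792, 0.0656, 0.2582]
eef_rot: [0.69, 0.724, 0.001, 0.0]
contact_force: [-0.9, -0.7, -1.0]
opening: 0.597
```

>>> play_rows:
  commands:
    - {"delta_rot":[0,0,0],"travel":[0.4,0.17,0],"gripper":0.2}
    - {"delta_rot":[0,0,0],"travel":[0.8,0.34,0],"gripper":0.2}
    - {"delta_rot":[0,0,0],"travel":[0.98,0.42,0],"gripper":0.2}
    - {"delta_rot":[0,0,0],"travel":[0.98,0.42,0],"gripper":0.2}
    - {"delta_rot":[0,0,0],"travel":[0.98,0.42,0],"gripper":0.2}

```text
clock: 4.22
tool_pos: [0.5345, 0.2108, 0.2576]
eef_rot: [0.692, 0.722, -0.002, 0.001]
contact_force: [0.2, -0.2, 0.7]
opening: 0.598
```

>>> play_rows:
  commands:
    - {"delta_rot":[0,0,0],"travel":[0,0,0.4],"gripper":0.2}
    - {"delta_rot":[0,0,0],"travel":[0,0,0.8],"gripper":0.2}
    - {"delta_rot":[0,0,0],"travel":[0,0,1],"gripper":0.2}
    - {"delta_rot":[0,0,0],"travel":[0,0,1],"gripper":0.2}

```text
clock: 4.72
tool_pos: [0.533, 0.2108, 0.1064]
eef_rot: [0.691, 0.722, -0.003, -0.0]
contact_force: [1.0, 0.2, 0.7]
opening: 0.6
```

>>> play_rows:
  commands:
    - {"delta_rot":[0,0,0],"travel":[0,0,0.25],"gripper":0.2}
    - {"delta_rot":[0,0,0],"travel":[0,0,0.4],"gripper":0.2}
    - {"delta_rot":[0,0,0],"travel":[0,0,0.5],"gripper":0.2}
    - {"delta_rot":[0,0,0],"travel":[0,0,0.5],"gripper":0.2}
    - {"delta_rot":[0,0,0],"travel":[0,0,0.5],"gripper":0.2}

```text
clock: 5.35
tool_pos: [0.5351, 0.2148, 0.0344]
eef_rot: [0.691, 0.723, 0.001, 0.0]
contact_force: [0.7, 0.4, -0.1]
opening: 0.602
```

Run:
```python
from h import *
s=viewer.snapshot("scene"); save(s,"s1.png",(150,100,350,250),(800,600)); save(viewer.snapshot("wrist"),"w1.png")
```

```text
(no output)
```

View pics/s1.png

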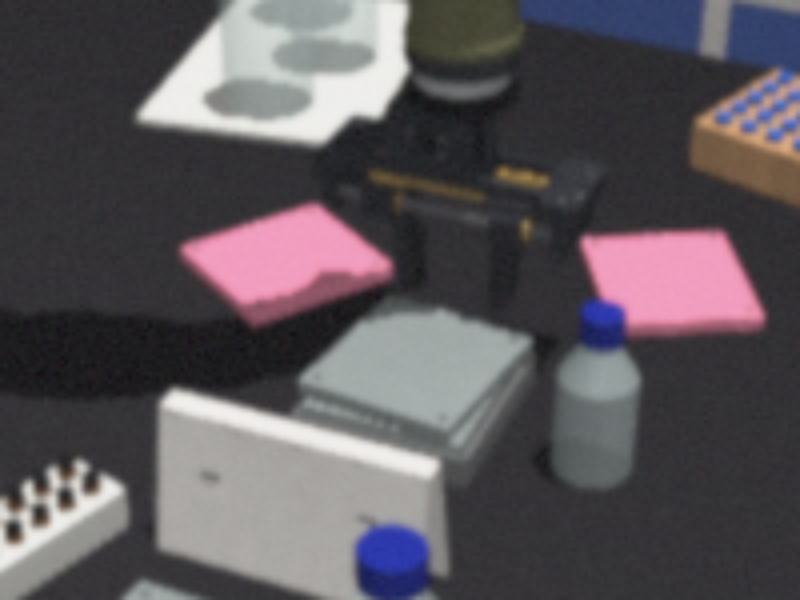

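The fingers, at crop (410,270) and (500,290), are behind the panel's rear end and clear of the bottle. Now I push slowly.

>>> play_rows:
  commands:
    - {"delta_rot":[0,0,0],"travel":[-0.08,0,0.01],"gripper":0.2}
    - {"delta_rot":[0,0,0],"travel":[-0.14,0,0.01],"gripper":0.2}
    - {"delta_rot":[0,0,0],"travel":[-0.2,0,0.01],"gripper":0.2}
    - {"delta_rot":[0,0,0],"travel":[-0.26,0,0.01],"gripper":0.2}
    - {"delta_rot":[0,0,0],"travel":[-0.32,0,0.01],"gripper":0.2}
    - {"delta_rot":[0,0,0],"travel":[-0.38,0,0.01],"gripper":0.2}
    - {"delta_rot":[0,0,0],"travel":[-0.38,0,0.01],"gripper":0.2}

```text
clock: 6.32
tool_pos: [0.537, 0.1559, 0.0316]
eef_rot: [0.691, 0.723, -0.001, 0.001]
contact_force: [0.6, -0.1, -0.5]
opening: 0.601
```

Run:
```python
from h import *
st=r.get_state(); print(st["tool_pos"],st["contact_force"])
s=viewer.snapshot("top"); save(s,"t2.png",(170,120,420,240),(800,384))
```

```text
[0.53697969 0.15589618 0.03160634] [ 0.60032664 -0.09318302 -0.51271491]
```

View pics/t2.png

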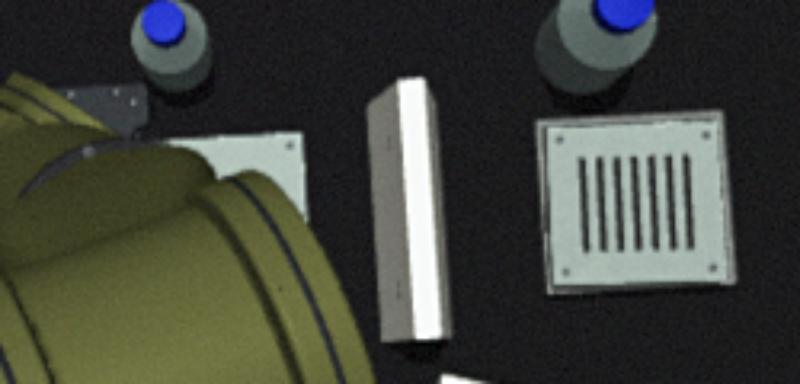

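The panel has squared to the stand; its front far corner is at crop (303,133), about 10 mm too far in +x. I'll push on with a small −x drift until it tips.

>>> play_rows:
  commands:
    - {"delta_rot":[0,0,0],"travel":[-0.04,-0.01,0],"gripper":0.2}
    - {"delta_rot":[0,0,0],"travel":[-0.08,-0.025,0],"gripper":0.2}
    - {"delta_rot":[0,0,0],"travel":[-0.12,-0.04,0],"gripper":0.2}
    - {"delta_rot":[0,0,0],"travel":[-0.16,-0.055,0],"gripper":0.2}
    - {"delta_rot":[0,0,0],"travel":[-0.2,-0.065,0],"gripper":0.2}
    - {"delta_rot":[0,0,0],"travel":[-0.24,-0.065,0],"gripper":0.2}
    - {"delta_rot":[0,0,0],"travel":[-0.25,-0.065,0],"gripper":0.2}
    - {"delta_rot":[0,0,0],"travel":[-0.25,-0.065,0],"gripper":0.2}

```text
clock: 7.38
tool_pos: [0.5288, 0.1191, 0.0316]
eef_rot: [0.691, 0.723, -0.001, 0.0]
contact_force: [-0.0, 0.3, 0.2]
opening: 0.6
```

Run:
```python
from h import *
st=r.get_state(); print(st["tool_pos"],st["contact_force"])
s=viewer.snapshot("scene"); save(s,"s3.png",(170,130,330,250),(800,600))
P=cloud(s); 
t=viewer.snapshot("top"); Q=cloud(t); P=np.concatenate([P.reshape(-1,3),Q.reshape(-1,3)])
for y in np.arange(-.02,.15,.01):
    q=(abs(P[:,1]-y)<.004)&(abs(P[:,0]-.59)<.015)&(P[:,2]<.1); print(round(y,3),q.sum(),np.round(np.percentile(P[q,2],[10,50,90]),3) if q.any() else '')
```

```text
[0.52882531 0.11911449 0.03163842] [-0.03384589  0.28547327  0.22171354]
-0.02 38 [-0.001  0.004  0.011]
-0.01 24 [-0.     0.002  0.015]
0.0 33 [0.014 0.016 0.02 ]
0.01 37 [0.018 0.021 0.024]
0.02 33 [0.021 0.024 0.026]
0.03 31 [0.027 0.029 0.03 ]
0.04 29 [0.031 0.033 0.035]
0.05 42 [0.034 0.036 0.038]
0.06 49 [0.014 0.038 0.042]
0.07 49 [0.032 0.042 0.046]
0.08 46 [0.034 0.046 0.049]
0.09 44 [0.042 0.05  0.053]
0.1 34 [0.029 0.052 0.055]
0.11 11 [0.027 0.029 0.093]
0.12 6 [0.027 0.028 0.029]
0.13 9 [0.024 0.028 0.043]
0.14 16 [0.023 0.027 0.03 ]
```

View pics/s3.png

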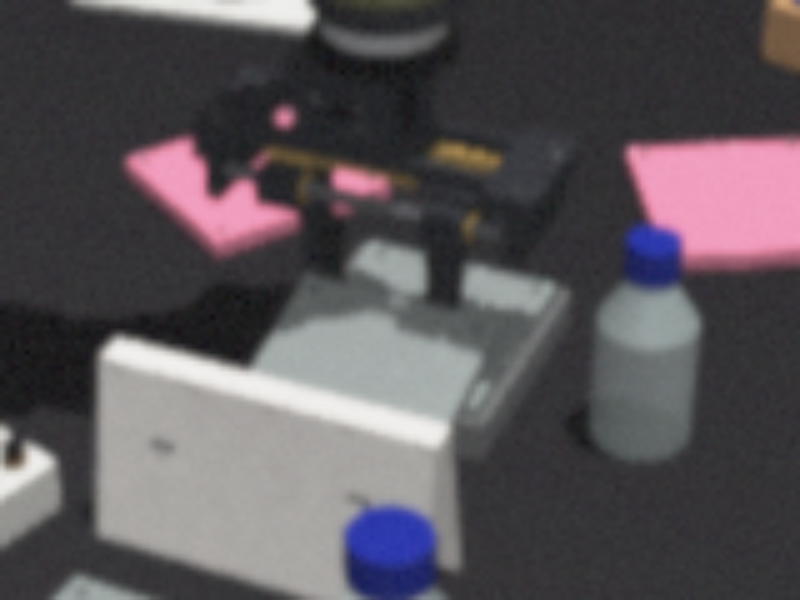

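The panel has tipped: the front edge is on the bench at about y≈0, slope ≈21°, and the rear end is raised in front of the fingers. I'll measure its sideways position and slide it nearer the foot.

>>> play_rows:
  commands:
    - {"delta_rot":[0,0,0],"travel":[-0.04,0,0.004],"gripper":0.2}
    - {"delta_rot":[0,0,0],"travel":[-0.08,0,0.004],"gripper":0.2}
    - {"delta_rot":[0,0,0],"travel":[-0.09,0,0.004],"gripper":0.2}
    - {"delta_rot":[0,0,0],"travel":[-0.09,0,0.004],"gripper":0.2}

```text
clock: 7.98
tool_pos: [0.5296, 0.1063, 0.0311]
eef_rot: [0.69, 0.723, -0.0, -0.0]
contact_force: [0.6, 1.4, -0.8]
opening: 0.602
```

```bash
cat >> h.py <<'E'
def prof(P,x0,x1,ys,zmax=.13):
    for y in ys:
        q=(abs(P[:,1]-y)<.004)&(P[:,0]>x0)&(P[:,0]<x1)&(P[:,2]<zmax); print(round(y,3),q.sum(),np.round(np.percentile(P[q,2],[10,50,90]),3) if q.any() else '')
def both():
    return np.concatenate([cloud(viewer.snapshot(n)).reshape(-1,3) for n in("scene","top")])
E
python3 - <<'E'
from h import *
st=r.get_state(); print(st["tool_pos"],st["contact_force"])
P=both(); prof(P,.575,.6,np.arange(-.02,.12,.01))
for y0 in (.0,.015,.03):
    q=(abs(P[:,1]-y0)<.006)&(P[:,2]>.012)&(P[:,2]<.06)&(P[:,0]>.48)&(P[:,0]<.66); print(y0,np.percentile(P[q,0],[0,1,99,100]).round(3),q.sum())
E
```

```text
[0.52955013 0.10626954 0.03107409] [ 0.58131713  1.37873378 -0.84865772]
-0.02 27 [0.001 0.011 0.015]
-0.01 26 [0.014 0.016 0.018]
0.0 32 [0.017 0.02  0.021]
0.01 15 [0.021 0.023 0.026]
0.02 5 [0.026 0.028 0.031]
0.03 4 [0.027 0.029 0.033]
0.04 23 [0.032 0.034 0.036]
0.05 30 [0.033 0.036 0.039]
0.06 23 [0.037 0.04  0.042]
0.07 40 [0.041 0.045 0.11 ]
0.08 56 [0.045 0.107 0.119]
0.09 48 [0.049 0.053 0.121]
0.1 13 [0.071 0.112 0.12 ]
0.11 7 [0.028 0.072 0.102]
0.0 [0.579 0.579 0.605 0.605] 56
0.015 [0.595 0.595 0.604 0.604] 22
0.03 [0.515 0.517 0.602 0.602] 16
```

>>> play_rows:
  commands:
    - {"delta_rot":[0,-0.056,0],"travel":[-0.009,0,0],"gripper":0.2}
    - {"delta_rot":[0,-0.056,0],"travel":[-0.035,0,-0.003],"gripper":0.2}
    - {"delta_rot":[0,-0.056,0],"travel":[-0.052,0,-0.019],"gripper":0.2}
    - {"delta_rot":[0,-0.067,0],"travel":[-0.069,0,-0.053],"gripper":0.2}
    - {"delta_rot":[0,-0.083,0],"travel":[-0.095,0,-0.101],"gripper":0.2}
    - {"delta_rot":[0,-0.1,0],"travel":[-0.125,0,-0.146],"gripper":0.2}
    - {"delta_rot":[0,-0.111,0],"travel":[-0.155,0,-0.193],"gripper":0.2}
    - {"delta_rot":[0,-0.111,0],"travel":[-0.155,0,-0.193],"gripper":0.2}

```text
clock: 9.07
tool_pos: [0.5313, 0.0843, 0.0604]
eef_rot: [0.68, 0.713, -0.118, 0.124]
contact_force: [-0.4, 5.3, 1.6]
opening: 0.598
```

Run:
```python
from h import *
st=r.get_state(); print(st["tool_pos"],st["contact_force"],R.from_quat(st["eef_rot"]).as_matrix().round(3).tolist())
P=both(); prof(P,.575,.6,np.arange(-.03,.12,.01))
save(viewer.snapshot("scene"),"s4.png",(170,130,330,250),(800,600))
```

```text
[0.531337   0.08434419 0.06040886] [-0.36720144  5.2570596   1.61794886] [[-0.043, 0.999, 0.017], [0.94, 0.047, -0.337], [-0.338, 0.002, -0.941]]
-0.03 58 [0.029 0.048 0.067]
-0.02 41 [0.011 0.016 0.019]
-0.01 34 [0.021 0.024 0.026]
0.0 33 [0.028 0.03  0.034]
0.01 44 [0.036 0.039 0.042]
0.02 39 [0.044 0.046 0.049]
0.03 78 [0.048 0.052 0.057]
0.04 73 [0.055 0.06  0.062]
0.05 79 [0.062 0.066 0.07 ]
0.06 91 [0.067 0.074 0.078]
0.07 84 [0.076 0.081 0.084]
0.08 20 [0.028 0.072 0.08 ]
0.09 23 [0.027 0.087 0.108]
0.1 31 [0.028 0.108 0.125]
0.11 16 [0.027 0.03  0.114]
```

View pics/s4.png

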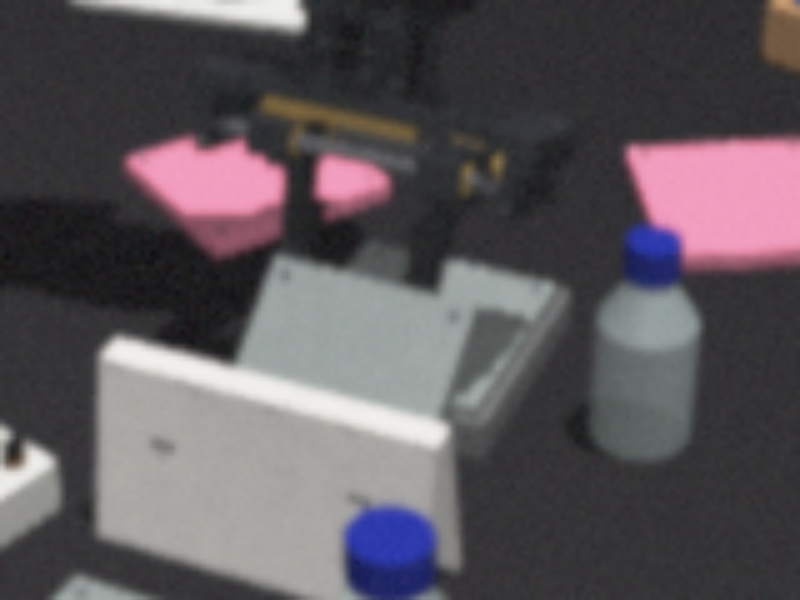

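The panel is pivoting at the foot with slope ≈36°, and the middle panel is undisturbed. I'll continue the arc.

>>> play_rows:
  commands:
    - {"delta_rot":[0,0,0],"travel":[-0.046,0,-0.029],"gripper":0.2}
    - {"delta_rot":[0,0,0],"travel":[-0.092,0,-0.059],"gripper":0.2}
    - {"delta_rot":[0,0,0],"travel":[-0.139,0,-0.081],"gripper":0.2}
    - {"delta_rot":[0,0,0],"travel":[-0.189,0,-0.102],"gripper":0.2}
    - {"delta_rot":[0,0,0],"travel":[-0.241,0,-0.119],"gripper":0.2}
    - {"delta_rot":[0,0,0],"travel":[-0.292,0,-0.133],"gripper":0.2}
    - {"delta_rot":[0,0,0],"travel":[-0.336,0,-0.138],"gripper":0.2}
    - {"delta_rot":[0,0,0],"travel":[-0.378,0,-0.137],"gripper":0.2}
    - {"delta_rot":[0,0,0],"travel":[-0.411,0,-0.111],"gripper":0.2}
    - {"delta_rot":[0,0,0],"travel":[-0.443,0,-0.082],"gripper":0.2}
    - {"delta_rot":[0,0,0],"travel":[-0.443,0,-0.082],"gripper":0.2}

```text
clock: 10.6
tool_pos: [0.533, 0.0241, 0.094]
eef_rot: [0.68, 0.712, -0.12, 0.126]
contact_force: [0.5, -0.4, -0.8]
opening: 0.601
```

Run:
```python
from h import *
st=r.get_state(); print(st["tool_pos"],st["contact_force"],R.from_quat(st["eef_rot"]).as_matrix().round(3).tolist())
P=both(); prof(P,.575,.6,np.arange(-.05,.06,.01))
save(viewer.snapshot("scene"),"s5.png",(170,130,330,250),(800,600))
```

```text
[0.53304356 0.02407843 0.09401713] [ 0.4625324  -0.35612549 -0.79657039] [[-0.043, 0.999, 0.015], [0.938, 0.046, -0.342], [-0.343, -0.001, -0.939]]
-0.05 88 [0.09  0.095 0.098]
-0.04 67 [0.086 0.095 0.097]
-0.03 57 [0.028 0.049 0.066]
-0.02 40 [0.007 0.015 0.027]
-0.01 33 [0.037 0.049 0.057]
0.0 153 [0.072 0.084 0.097]
0.01 125 [0.102 0.113 0.12 ]
0.02 13 [0.115 0.117 0.119]
0.03 9 [0.111 0.117 0.126]
0.04 9 [0.111 0.117 0.126]
0.05 1 [0.122 0.122 0.122]
```

View pics/s5.png

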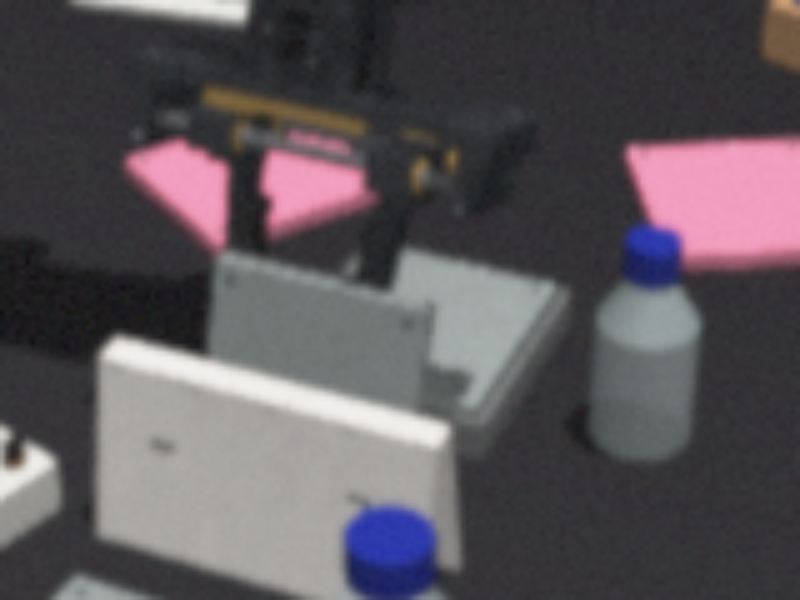

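The panel is at ≈72°. The stand's face leans away from the panel, so it must go past vertical to about 100°. I'll push slowly on.

>>> play_rows:
  commands:
    - {"delta_rot":[0,0,0],"travel":[-0.03,0,0.014],"gripper":0.2}
    - {"delta_rot":[0,0,0],"travel":[-0.06,0,0.028],"gripper":0.2}
    - {"delta_rot":[0,0,0],"travel":[-0.09,0,0.042],"gripper":0.2}
    - {"delta_rot":[0,0,0],"travel":[-0.115,0,0.054],"gripper":0.2}
    - {"delta_rot":[0,0,0],"travel":[-0.14,0,0.066],"gripper":0.2}
    - {"delta_rot":[0,0,0],"travel":[-0.165,0,0.078],"gripper":0.2}
    - {"delta_rot":[0,0,0],"travel":[-0.19,0,0.09],"gripper":0.2}
    - {"delta_rot":[0,0,0],"travel":[-0.215,0,0.1],"gripper":0.2}
    - {"delta_rot":[0,0,0],"travel":[-0.235,0,0.11],"gripper":0.2}
    - {"delta_rot":[0,0,0],"travel":[-0.25,0,0.117],"gripper":0.2}
    - {"delta_rot":[0,0,0],"travel":[-0.25,0,0.117],"gripper":0.2}

```text
clock: 12.12
tool_pos: [0.5353, -0.0165, 0.0906]
eef_rot: [0.68, 0.712, -0.12, 0.126]
contact_force: [-0.1, -0.5, 0.6]
opening: 0.601
```

Run:
```python
from h import *
st=r.get_state(); print(st["tool_pos"],st["contact_force"])
P=both(); prof(P,.575,.6,np.arange(-.05,.02,.006))
save(viewer.snapshot("scene"),"s6.png",(170,130,330,250),(800,600))
```

```text
[ 0.53526065 -0.0164552   0.09064885] [-0.05797048 -0.50548046  0.58359406]
-0.05 83 [0.091 0.096 0.098]
-0.044 89 [0.095 0.109 0.12 ]
-0.038 151 [0.095 0.116 0.121]
-0.032 76 [0.106 0.119 0.122]
-0.026 19 [0.102 0.109 0.113]
-0.02 6 [0.112 0.117 0.122]
-0.014 17 [0.112 0.121 0.127]
-0.008 15 [0.106 0.117 0.126]
-0.002 13 [0.103 0.115 0.126]
0.004 9 [0.11  0.122 0.129]
0.01 1 [0.13 0.13 0.13]
0.016 0
```

View pics/s6.png

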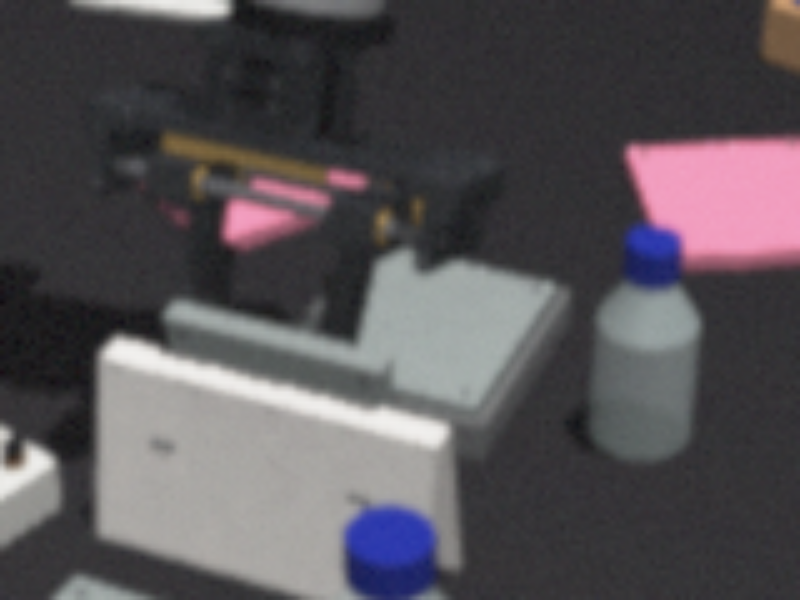

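The panel is leaning on the stand, with its top edge at y −0.044 to −0.031 and z 0.12. I'll retract straight back, then up and away.

>>> play_rows:
  commands:
    - {"delta_rot":[0,0,0],"travel":[0.06,0,-0.022],"gripper":0.2}
    - {"delta_rot":[0,0,0],"travel":[0.2,0,-0.072],"gripper":0.2}
    - {"delta_rot":[0,0,0],"travel":[0.376,0,-0.135],"gripper":0.2}
    - {"delta_rot":[0,0,0],"travel":[0.376,0,-0.4],"gripper":0.2}
    - {"delta_rot":[0,0,0],"travel":[0.36,0,-0.7],"gripper":0.2}
    - {"delta_rot":[0,0,0],"travel":[0.36,0,-0.98],"gripper":0.2}
    - {"delta_rot":[0,0,0],"travel":[0.36,0,-0.98],"gripper":0.2}

```text
clock: 13.15
tool_pos: [0.532, 0.0892, 0.2128]
eef_rot: [0.679, 0.714, -0.116, 0.126]
contact_force: [0.3, 0.2, -1.1]
opening: 0.601
```

>>> play_rows:
  commands:
    - {"delta_rot":[0,0,0],"travel":[0.4,-0.3,-0.2],"gripper":0.2}
    - {"delta_rot":[0,0,0],"travel":[0.8,-0.5,-0.4],"gripper":0.2}
    - {"delta_rot":[0,0,0],"travel":[1,-0.7,-0.5],"gripper":0.2}
    - {"delta_rot":[0,0,0],"travel":[1,-0.7,-0.5],"gripper":0.2}
    - {"delta_rot":[0,0,0],"travel":[1,-0.7,-0.5],"gripper":0.2}

```text
clock: 13.78
tool_pos: [0.4172, 0.2466, 0.2289]
eef_rot: [0.679, 0.713, -0.12, 0.126]
contact_force: [0.3, -1.2, -0.2]
opening: 0.604
```

Run:
```python
from h import *
t=viewer.snapshot("top"); s=viewer.snapshot("scene")
c=np.vstack([cv2.resize(x["color"][b[1]:b[3],b[0]:b[2]],(800,300)) for x,b in((t,(170,130,410,220)),(s,(140,150,300,210)))]); cv2.imwrite("pics/f.png",c[...,::-1])
P=np.concatenate([cloud(x).reshape(-1,3) for x in(t,s)])
C=np.array([.5537,-.0486]);a=np.deg2rad(2.58); e=np.array([[np.cos(a),np.sin(a)],[-np.sin(a),np.cos(a)]])
L=(P[:,:2]-C)@e.T; Z=P[:,2]
m=(Z>.105)&(Z<.135)&(abs(L[:,0])<.1)&(abs(L[:,1])<.06)
print("top edge local x",np.percentile(L[m,0],[1,50,99]).round(3),"y",np.percentile(L[m,1],[2,50,98]).round(3),"slope",np.polyfit(L[m,0],L[m,1],1).round(4),m.sum())
T=cloud(t).reshape(-1,3);L=(T[:,:2]-C)@e.T;Z=T[:,2]
for h in np.arange(.0,.12,.015):
    m=(abs(Z-h)<.008)&(abs(L[:,0])<.045)&(L[:,1]>-.005)&(L[:,1]<.05); print(round(h,3),m.sum(),np.percentile(L[m,1],[5,50,95]).round(4) if m.any() else '')
st=r.get_state();print(st["clock"],st["tool_pos"])
```

```text
top edge local x [-0.056  0.     0.055] y [0.004 0.01  0.018] slope [-0.0028  0.0105] 748
0.0 247 [0.0363 0.0427 0.0491]
0.015 63 [0.033  0.0344 0.0359]
0.03 69 [0.0301 0.0315 0.0331]
0.045 65 [0.0276 0.029  0.0303]
0.06 69 [0.0248 0.0263 0.0278]
0.075 74 [0.0224 0.0238 0.0253]
0.09 185 [-0.0042  0.0009  0.0223]
0.105 148 [-0.0039  0.0174  0.0197]
13.875 [0.41856696 0.24438275 0.22913554]
```

View pics/f.png

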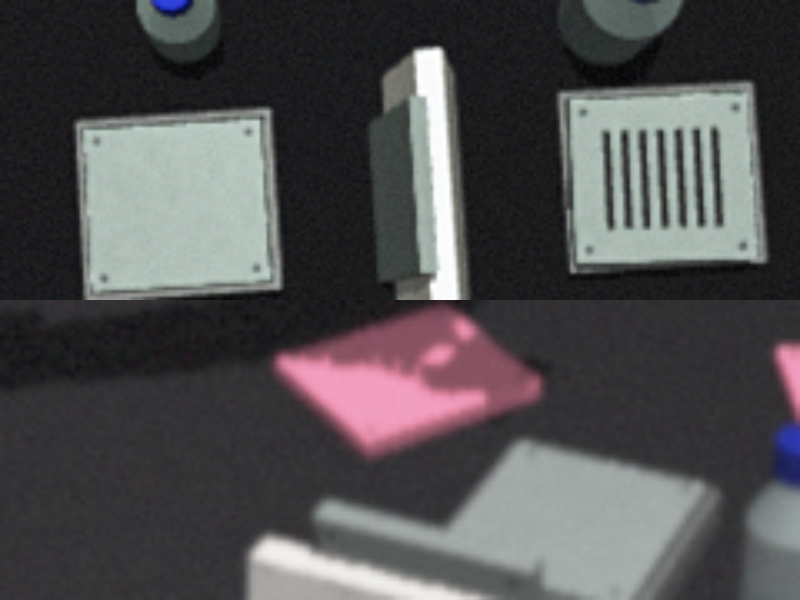

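The panel stands flush against the stand. Its outer face runs from y 34 to 17 mm over the height, a lean of about 10°. It is centred (local x −56 to +55 mm) and square (slope 0.003). The middle plain panel still lies in its tray. I'll hand in.

```bash
python3 -c "
from h import *
print(r.finish_job())"
```

```text
the job is handed in; nothing more can be done
None
```

The top plain panel is standing on end against the stand, and the job was handed in at about 14 s on the clock.

- **What I did:** I pushed the panel off its stack with the open fingers as a fork until its front edge dropped onto the bench. I then slid it to the foot of the stand, levered it up on that edge past vertical, and let it rest against the stand. It was never lifted off bodily, and I backed the arm well clear before handing in.
- **Last checks (depth images):**
  - The panel leans about 10°, flush with the stand's face.
  - It is centred on the stand to within about 1 mm and square to it within about 0.003 rad.
  - The contact force was about 5 N at most in the readings taken at the end of each move.
- **Other objects:** The middle plain panel, the vented stack and the bottles looked unmoved in the last pictures. The vial rack was outside the final crop, but the arm never went near it while low.
- **Disagreements:**
  - Squaring the panel early on shifted it about 10 mm sideways. I corrected this with a slightly oblique push.
  - I first planned the lean in the wrong sense, stopping short of vertical. I noticed with the panel at about 72° and corrected it before the final push.

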